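Load the slide tray through its L-shaped gate

TASK

Load the slide into the scanner: push the square black knob along its slot to the corner, then push it round the corner and along the short leg to the very end, so that the slide tray is fully in the scanner's mouth. Only push the knob, do not pinch it between the fingers, and leave the bottle, the jar and the slide box standing where they are.

Things in the scene. Friction and masses are not known exactly. Their poses are not given: they have to be found in the camera images.
- loader: White slide scanner with hand loader, fixed to the bench. Origin: on the bench, on the pin's axis when the pin is at the start of the slot. Axes: x along the slot's long leg (90 mm), start to corner; y along the short leg (57 mm), corner to scanner; z up. Scanner: x 5 to 175, y 180 to 330 mm, 91 mm high; its mouth faces the gate, the tray moves in between, 18 to 26 mm up.
- gate (a point): The inside corner of the L on top of the gate, a flat aluminium plate 42 mm above the bench, x -50 to 135 mm and y -40 to 85 mm from the loader's origin in its axes. This point lies at x 83, y 7 mm. The slot is 14 mm wide, the pin 10 mm, so 2 mm play each way.
- knob (a point): Middle of the knob: an upright square black block 20 x 20 mm, 30 mm high, sides parallel to the loader's x and y, 52 to 82 mm above the bench (this point at 67, the knob's foot 10 mm above the plate). Its 10 mm steel pin goes down through the slot to the slide tray. It slides without turning, takes about 1.5 to 4 N to push, and stays where it is left (no spring).
- slot_corner (a point): Where the middle of the knob is when the pin is at the corner of the slot (loader x = 90, y = 0 mm; at knob height, 67 mm). The pin meets a stop 2 mm beyond it along x.
- slot_end (a point): Where the middle of the knob is when the pin is at the end of the short leg, tray fully in (loader x = 90, y = 57 mm, at knob height). The pin meets the stop there.
- shuttle (a joint): Travel of knob and tray along the loader's x (m): 0 at the start of the long leg, 0.090 at the corner, stop at 0.092. It starts somewhere between 0 and 0.035.
- tray (a joint): Travel of knob and tray along the loader's y (m): 0 in the long leg, 0.057 at the stop at the end of the short leg. Play -0.002 to 0.002 while in the long leg.
- knob_near: The part of the knob with its faces towards the loader's -x and -y (17 x 17 mm of the 20 x 20 mm): the faces to push on. Its origin lies on the pin's axis at bench height.
- knob_far: The rest of the same knob, with its faces towards the loader's +x and +y (a 3 mm thick L). Its origin lies on the pin's axis at bench height. Pressing near and far parts together means pinching the knob.
- oil_bottle: Bystander: amber glass bottle, 32 mm across, 70 mm high, standing; origin at the centre of its foot.
- stain_jar: Bystander: glass jar with white cap, 48 mm across, 55 mm high, standing; origin at the centre of its foot.
- slide_box: Bystander: slide box with blue lid, 87 x 36 mm, 35 mm high, lying flat; origin at the centre of its underside, long side along its x.

How it is judged:
By the outcome, as a careful person would: the job done as asked, in the order asked, and still so for the second after the job is handed in, with the robot touching nothing.
It also fails if it takes over 37 s, if anything falls off the work surface, if the arm or the gripper's body presses on something with over 40 N, if the wrist force passes 120 N, or if a joint passes its speed limit or range.

ROBOT

A 6-joint arm with a two-finger parallel gripper is mounted at the origin on the work surface. World frame = base frame: x ahead of the robot, y to its left, z up, the work surface at z = 0. Lengths are in m, angles in rad, forces in N, time in s.
With the tool pointing down it reaches from about 0.375 to 0.9 m from the base axis. Payload 3.1 kg.
Tool frame: the origin (TCP) lies midway between the tips of the shut fingers; the grasp point (between the pads) lies 19 mm behind it (pinch_z is the distance from the TCP to the grasp point, in m); y points along the fingers, z is the direction in which the jaws open and shut, and the axes are right-handed (so a half turn about y gives the same grasp; the last joint's range is limited). The gripper opens to 87 mm and grips with 3 to 60 N. Pads are 19 mm wide; open, the fingers measure 117 mm over their backs; the gripper's body (75 mm by 190 mm) begins 51 mm behind the grasp point.
Start: joints at [1.143, 0.527, 1.433, -0, 1.181, -0.178], TCP at [0.154, 0.606, 0.223] pointing down, gripper open.
Joint ranges: [-3.08, 3.08], [-0.75, 2.2], [0.22, 2.44], [-1.43, 4.57], [0, 2.65], [-2.85, 2.85]. Speed limits (rad/s): [2.79, 2.79, 3.14, 3.14, 3.14, 3.14].

INTERFACE

Orientations are given as a unit quaternion [x, y, z, w].
In Python, from rig import * gives the robot as it stands.
- The arm moves only by the tool drive_tool, never from a script. Its argument "plan" is a list of rows, each a list of 7 numbers: the shift along the tool's x, y, z in mm, then the turn, a rotation vector about the tool's x, y, z in degrees, then the finger opening in mm, from 0 to 87. A call has 1 to 10 rows; each row is the pose to reach, as a shift and turn from the pose commanded when the call began, along the tool's axes at that moment; what a row does not reach only later rows make up. A row lasts 1/10 s, in which the tool goes at most 50 mm and 8.59 degrees, less where a joint would pass 70% of its speed; a pose out of reach is approached as far as the arm can. A call with a gripper value outside its range is refused whole. The fingers move at their own pace and stop on an object; "newtons" is the grip in N (left out, the last holds). Time passes only in rows, so rows that repeat a pose let the fingers close. It gives the time, the measured TCP pose, the force and the opening at its end, in the units of the state.
- get_obs(): the state, without advancing time (a new reading comes with each control period).
- camera(name): name is "side" or "top" or "wrist"; returns the picture (420x560x3 uint8, blue, green, red); there is no depth.
- get_calibration(name): a dict with "fx", "fy", "cx", "cy" (pixels), "origin" and "rotation" of the camera in the world; the wrist camera has in their place "tool_from_camera" (4x4, takes a point from camera to tool coordinates, whose origin is the TCP and whose axes are the tool frame's). Camera axes: x right, y down, z forward; pixel columns grow to the right and rows downward; lengths in m; the calibration is good to about 2 mm. The wrist camera is an equidistant fisheye: a pixel r from the principal point sees the ray r / f radians off the axis. A picture is of the moment at which its call begins: read the wrist's pose just before it. get_calibration takes no time and is no camera call.
- hand_in(): hands the job in, once; it reports no verdict.
Trained networks look in the newest picture that a camera, given by its name, has taken for a name from the list of things; names that differ only in an ending like _2 or _b are one class to them, and where a whole thing is asked for, a point or a joint stands for the part that bears it (a point fixed in the world has none). Each returns a list of dicts, best first, with "conf" (0 to 1); they miss things now and then, are a little off and sometimes report something else, mostly with a low value. They report only what shows in the picture. A call takes as long as a camera call.
- spot_in(camera, target): "location" ([column, row] in pixels, amid what is visible of it).
- mark_of(camera, target): "location" ([column, row] in pixels: a listed point, or the origin of a listed thing).
The state is a dict: "time": time; "q": joint angles; "joint_velocities": joint speeds; "joint_torque": joint torques, N m; "position": TCP position; "tool_rot": TCP orientation; "ft_force": force on the tool from outside, world axes, zero at the start; "moment": the same for the moment, N m; "grip_width": finger opening in m.
Only numpy, scipy, OpenCV 4.12 (cv2) and the standard library are available. Lean on these libraries where they do the work, as an engineer would, in place of code of your own. Each camera call takes 0.05 s, during which the arm holds its last target. There are 200 camera calls.

## Working session

There is one attempt and no reset: what is moved stays moved. The work goes in short steps, Python scripts to look and compute and a tool call to move; the robot and the scene stay as the last step left them, time stands still between calls to the robot, and variables do not carry over. Pictures are saved under pics/ and viewed, about 8 in all and at most 12, crops included, and the job is handed in when it is done.

Besides the shell and the picture viewer there is one more tool, called after ">>>" as name(argument=value, ...), one argument or row to a line, values as JSON. drive_tool: Moves the arm, as the interface text tells. Its arguments: {"type":"object","properties":{"plan":{"type":"array","items":{"type":"array","items":{"type":"number"}}},"newtons":{"type":"number"}},"required":["plan"]}

```bash
mkdir -p pics; cat > h.py <<'E'
from rig import *
import numpy as np, cv2
from scipy.spatial.transform import Rotation as R
def ray(name,px):
    c=get_calibration(name)
    d=np.array([(px[0]-c["cx"])/c["fx"],(px[1]-c["cy"])/c["fy"],1.])
    return np.array(c["origin"]),np.array(c["rotation"])@d
def atz(name,px,z):
    o,d=ray(name,px); return o+d*(z-o[2])/d[2]
def pix(name,p):
    c=get_calibration(name); v=np.array(c["rotation"]).T@(np.array(p)-c["origin"])
    return np.array([c["fx"]*v[0]/v[2]+c["cx"],c["fy"]*v[1]/v[2]+c["cy"]])
E
python3 - <<'E'
from h import *
o=get_obs(); print(o["time"],o["position"],o["tool_rot"],o["ft_force"],o["grip_width"])
Z=dict(gate=.042,knob=.067,slot_corner=.067,slot_end=.067,loader=0,knob_near=0,oil_bottle=0,stain_jar=0,slide_box=0)
for n in("top","side"):
    cv2.imwrite(f"pics/{n}1.png",camera(n))
    print(n,get_calibration(n)["origin"])
    for t,z in Z.items():
        for m in mark_of(n,t)[:2]: print(t,np.round(m["location"],1),round(m["conf"],2),np.round(atz(n,m["location"],z),4))
E
```

```text
0.0 [0.1535809  0.60508533 0.22156708] [ 0.70237407 -0.08795877  0.08751587 -0.70091005] [ 0.35669056 -0.14156465 -0.58721715] 0.08703112584313717
top [ 0.52057908 -0.13815457  0.81351338]Traceback (most recent call last):
  File "<stdin>", line 8, in <module>
  File "h.py", line 9, in atz
    o,d=ray(name,px); return o+d*(z-o[2])/d[2]
        ~~~^^^^^^^^^
  File "h.py", line 7, in ray
    return np.array(c["origin"]),np.array(c["rotation"])@d
                                 ~~~~~~~~~~~~~~~~~~~~~~~^~
ValueError: matmul: Input operand 1 has a mismatch in its core dimension 0, with gufunc signature (n?,k),(k,m?)->(n?,m?) (size 3 is different from 4)
```

```bash
sed -i 's/np.array(c\["rotation"\])/R.from_quat(c["rotation"]).as_matrix()/' h.py
python3 - <<'E'
from h import *
Z=dict(gate=.042,knob=.067,slot_corner=.067,slot_end=.067,loader=0,knob_near=0,oil_bottle=0,stain_jar=0,slide_box=0)
for n in("top","side"):
    cv2.imwrite(f"pics/{n}1.png",camera(n))
    print(n,get_calibration(n)["origin"])
    for t,z in Z.items():
        for m in mark_of(n,t)[:2]: print(t,np.round(m["location"],1),round(m["conf"],2),np.round(atz(n,m["location"],z),4))
print(get_obs()["time"])
E
```

```text
top [ 0.52057908 -0.13815457  0.81351338]
gate [277.9 212.9] 0.62 [ 0.5648 -0.1253  0.042 ]
knob [273.4 246.4] 0.69 [ 0.5    -0.1173  0.067 ]
slot_corner [284.1 206.9] 0.81 [ 0.5748 -0.1375  0.067 ]
slot_end [251.3 205.2] 0.72 [ 0.5781 -0.0751  0.067 ]
slot_end [277.  211.8] 0.38 [ 0.5655 -0.124   0.067 ]
loader [274.9 253.8] 0.78 [ 0.483  -0.1185  0.    ]
oil_bottle [234.3 316.6] 0.8 [ 0.3553 -0.0357  0.    ]
oil_bottle [276.7 211.4] 0.75 [ 0.5703 -0.1222  0.    ]
stain_jar [356.1 246.4] 0.9 [ 0.4982 -0.2851  0.    ]
slide_box [304.2 154.1] 0.76 [ 0.6899 -0.1795  0.    ]
side [ 0.11393503 -0.58143328  0.41897516]
gate [261.3 231.3] 0.76 [ 0.5671 -0.1324  0.042 ]
knob [229.6 231.5] 0.59 [ 0.4995 -0.1193  0.067 ]
slot_corner [261.6 221.9] 0.67 [ 0.5624 -0.1388  0.067 ]
slot_end [244.3 209.6] 0.71 [ 0.5763 -0.078   0.067 ]
loader [222.9 264.7] 0.55 [ 0.4829 -0.1122  0.    ]
oil_bottle [140.  281.4] 0.58 [ 0.3535 -0.0394  0.    ]
stain_jar [296.5 303.8] 0.87 [ 0.4893 -0.2829  0.    ]
slide_box [319.8 230.4] 0.83 [ 0.7013 -0.1744  0.    ]
slide_box [245. 212.] 0.18 [0.6569 0.0078 0.    ]
1.1
```

View pics/top1.png

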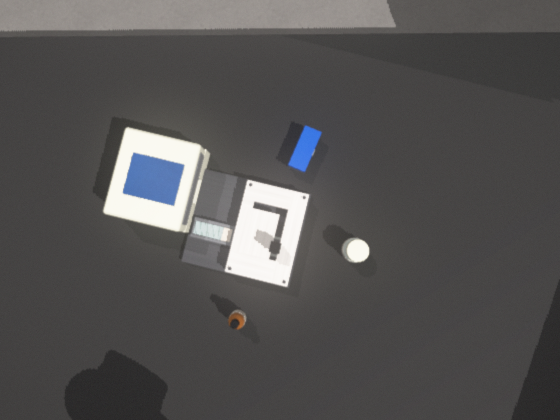

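View pics/side1.png

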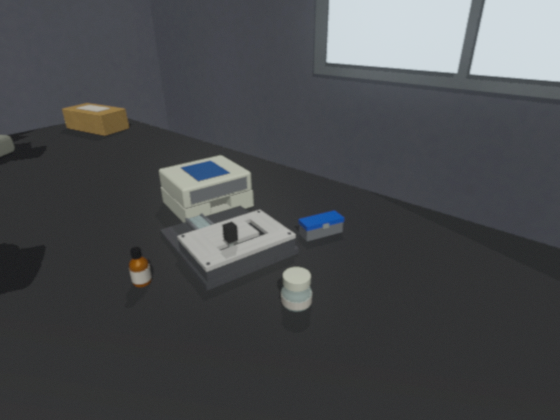

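```bash
python3 - <<'E'
from h import *
im=cv2.imread("pics/top1.png"); g=cv2.cvtColor(im,6)
m=((g>110)*255).astype(np.uint8); m[:,:215]=0; m[:170]=0; m[300:]=0; m[:,320:]=0
cs,_=cv2.findContours(m,0,2); c=max(cs,key=cv2.contourArea)
b=cv2.boxPoints(cv2.minAreaRect(c)); print(b)
P=np.array([atz("top",p,.042)[:2] for p in c[:,0]]); r=cv2.minAreaRect((P*1000).astype(np.float32)); print(r)
cen=np.array(r[0])/1000
x=np.array([.5748,-.1375])-np.array([.483,-.1185]); print(np.degrees(np.arctan2(*x[::-1])))
for a in(r[2],r[2]-90,r[2]+90,r[2]-180):
    if -40<a<40:
        print("ang",a); Rm=R.from_euler('z',a,degrees=True).as_matrix()[:2,:2]
        o=cen-Rm@[.0425,.0225]; print("origin",o)
        for n,q in dict(gate=[.083,.007],corner=[.09,0],end=[.09,.057]).items(): print(n,o+Rm@q)
        for kp in([.5,-.1173],[.4995,-.1193]): print("knob local",Rm.T@(kp-o))
        print("fingers dir quat start tool axes",R.from_quat(get_obs()["tool_rot"]).as_matrix().round(3))
cr=cv2.resize(im[165:300,200:330],None,fx=5,fy=5,interpolation=2)
def dr(p,col): 
    u=(pix("top",p)-[200,165])*5; cv2.circle(cr,tuple(int(v) for v in u),4,col,-1)
for q,z,col in([(-.05,-.04),.042,(0,0,255)],[(.135,.085),.042,(0,0,255)],[(.083,.007),.042,(0,255,0)],[(0,0),.042,(255,0,0)],[(.09,0),.042,(255,0,0)],[(.09,.057),.042,(255,0,0)]):
    dr(np.r_[o+Rm@q,z],col)
cv2.imwrite("pics/c1.png",cv2.resize(cr,(580,600)))
E
```

```text
[[203.88412 267.6867 ]
 [226.309   173.50215]
 [310.26395 193.4914 ]
 [287.83905 287.67596]]
((530.90966796875, -84.46083068847656), (169.3620147705078, 188.92234802246094), 76.48529052734375)
-11.69349681605688
ang -13.51470947265625
origin [ 0.48432836 -0.09640577]
gate [ 0.56666595 -0.10899628]
corner [ 0.57183625 -0.11743832]
end [ 0.58515687 -0.06201665]
knob local [ 0.02012057 -0.01665329]
knob local [ 0.02010181 -0.01871475]
fingers dir quat start tool axes [[ 0.969  0.     0.246]
 [-0.246 -0.     0.969]
 [ 0.    -1.    -0.   ]]
```

View pics/c1.png

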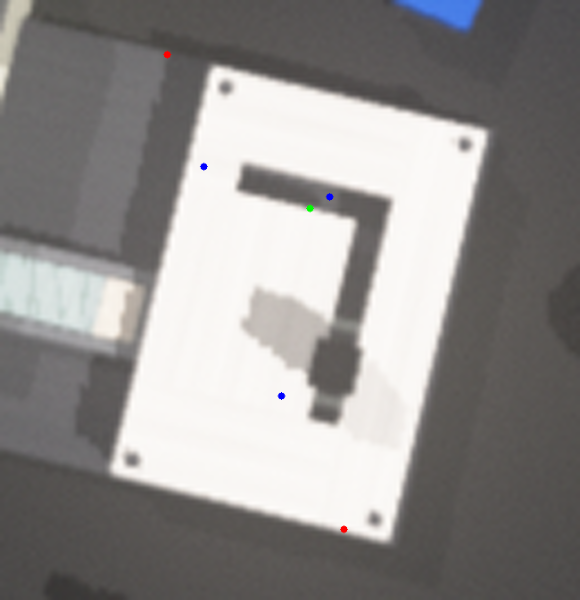

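The crop shows the plate clearly (corners about (211,66), (487,130), (392,541), (112,472) in the crop), but the threshold also took in the tray. I'll redo it with a stricter threshold.

```bash
python3 - <<'E'
from h import *
im=cv2.imread("pics/top1.png"); g=cv2.cvtColor(im,6)
sx,sy=580/650,600/675
C=[(211,66),(487,130),(392,541),(112,472)]
L=np.array([(.135,.085),(.135,-.04),(-.05,-.04),(-.05,.085)])
W=np.array([atz("top",(200+(u/sx/5)-.4,165+(v/sy/5)-.4),.042)[:2] for u,v in C])
lc,wc=L.mean(0),W.mean(0); H=(L-lc).T@(W-wc); a=np.arctan2(H[0,1]-H[1,0],H[0,0]+H[1,1])
Rm=np.array([[np.cos(a),-np.sin(a)],[np.sin(a),np.cos(a)]]); o=wc-Rm@lc
print("ang",np.degrees(a),"origin",o,"res mm",((W-(o+L@Rm.T))*1000).round(1).tolist())
for n,q in dict(gate=[.083,.007],corner=[.09,0],end=[.09,.057]).items(): print(n,o+Rm@q)
for kp in([.5,-.1173],[.4995,-.1193]): print("knob local",Rm.T@(kp-o))
for n in ("top","side"):
  m=g>0
for b in([.3553,-.0357],[.498,-.285],[.695,-.177],[.4939,-.284]): print("obj local",Rm.T@(b-o))
E
```

```text
ang -13.314006591876865 origin [ 0.48026144 -0.11600521] res mm [[-0.2, 0.3], [-0.2, 0.0], [-0.3, -0.5], [0.6, 0.2]]
gate [ 0.56264263 -0.12830723]
corner [ 0.56784247 -0.1367311 ]
end [ 0.58096887 -0.08126311]
knob local [0.01950622 0.00328556]
knob local [0.01948023 0.00122417]
obj local [-0.14009609  0.04936974]
obj local [ 0.05617921 -0.16036768]
obj local [ 0.2230133  -0.00990377]
obj local [ 0.05195912 -0.16033873]
```

>>> drive_tool(
  plan=[
    [333,0,-230,0,-0.9,0,0],
    [333,0,-230,0,-0.9,0,0],
    [333,0,-230,0,-0.9,0,0],
    [333,0,-230,0,-0.9,0,0],
    [333,0,-230,0,-0.9,0,0],
    [333,0,-230,0,-0.9,0,0],
    [333,0,-230,0,-0.9,0,0],
    [333,0,-230,0,-0.9,0,0],
    [333,0,-230,0,-0.9,0,0],
    [333,0,-230,0,-0.9,0,0],
  ],
  newtons=20,
)

```text
time: 2.1
position: [0.421, 0.2998, 0.2226]
tool_rot: [-0.702, 0.084, -0.084, 0.702]
ft_force: [-0.5, 0.4, -0.1]
grip_width: 0.0149
```

```bash
cat >> h.py <<'E'
a=np.radians(-13.3); RL=np.array([[np.cos(a),-np.sin(a)],[np.sin(a),np.cos(a)]]); OL=np.array([.4803,-.1160])
def st(goal=None):
    o=get_obs(); p=np.array(o["position"]); M=R.from_quat(o["tool_rot"]).as_matrix()
    print("t",o["time"],"p",p.round(4),"w",round(o["grip_width"],4),"q",np.round(o["q"],2))
    print("loader mm",(RL.T@(p[:2]-OL)*1000).round(1),p[2]*1000,"F loader",(RL.T@np.array(o["ft_force"])[:2]).round(2),np.round(o["ft_force"][2],2))
    print("toolx yaw",np.degrees(np.arctan2(M[1,0],M[0,0])).round(2),"tool y",M[:,1].round(4))
    if goal is not None:
        w=np.r_[OL+RL@(np.array(goal[:2])/1000),goal[2]/1000]; print("shift",(M.T@(w-p)*1000).round(1))
E
python3 -c "
from h import *
st([-25,0,150])"
```

```text
t 2.1 p [0.421  0.2998 0.2226] w 0.0149 q [ 0.4   0.38  1.7   0.    1.06 -0.93]
loader mm [-153.3  391. ] 222.62008621043472 F loader [-0.57  0.27] -0.13
toolx yaw -13.57 tool y [ 0.e+00  4.e-04 -1.e+00]
shift [ 130.2   72.5 -390.4]
```

>>> drive_tool(
  plan=[
    [130,72,-390,0,0,0,0],
    [130,72,-390,0,0,0,0],
    [130,72,-390,0,0,0,0],
    [130,72,-390,0,0,0,0],
    [130,72,-390,0,0,0,0],
    [130,72,-390,0,0,0,0],
    [130,72,-390,0,0,0,0],
    [130,72,-390,0,0,0,0],
    [130,72,-390,0,0,0,0],
    [130,72,-390,0,0,0,0],
  ],
)

```text
time: 3.1
position: [0.4572, -0.1097, 0.1502]
tool_rot: [-0.702, 0.083, -0.083, 0.702]
ft_force: [0.0, 1.0, -0.6]
grip_width: 0.0006
```

```bash
python3 -c "
from h import *
st([-25,0,60])
cv2.imwrite('pics/w1.png',camera('wrist'))
c=get_calibration('wrist'); T=np.array(c['tool_from_camera']); print(c)
o=get_obs(); M=R.from_quat(o['tool_rot']).as_matrix(); p=np.array(o['position'])
for t,z in dict(knob=.067,gate=.042,slot_corner=.067,slot_end=.067).items():
  for m in mark_of('wrist',t)[:1]:
    u=np.array(m['location'])-[c['cx'],c['cy']]; r=np.hypot(*u); th=r/c['fx']
    d=np.r_[u/r*np.sin(th),np.cos(th)]; d=M@T[:3,:3]@d; og=p+M@T[:3,3]
    w=og+d*(z-og[2])/d[2]; print(t,m['conf'],m['location'],(RL.T@(w[:2]-OL)*1000).round(1))
"
```

```text
t 3.1 p [ 0.4572 -0.1097  0.1502] w 0.0006 q [-0.47  0.44  1.89  0.    0.82 -1.81]
loader mm [-24.    0.8] 150.2113295787814 F loader [-0.21  1.02] -0.65
toolx yaw -13.48 tool y [ 5.e-04 -0.e+00 -1.e+00]
shift [-1.1 90.2 -0.8]
{'fx': 325.19226210127806, 'fy': 325.19226210127806, 'cx': 278.4450657786379, 'cy': 209.95289757381744, 'tool_from_camera': array([[ 1.43046207e-04,  9.64780023e-01,  2.63057952e-01,
        -7.15095393e-02],
       [-3.13722467e-04, -2.63057898e-01,  9.64779998e-01,
        -1.61745009e-01],
       [ 9.99999941e-01, -2.20535309e-04,  2.65043735e-04,
        -3.16236605e-04],
       [ 0.00000000e+00,  0.00000000e+00,  0.00000000e+00,
         1.00000000e+00]])}
gate 0.92 [282.8, 313.0] [81.4  6.2]
slot_corner 0.85 [276.8, 334.2] [88.8  0.4]
```

View pics/w1.png

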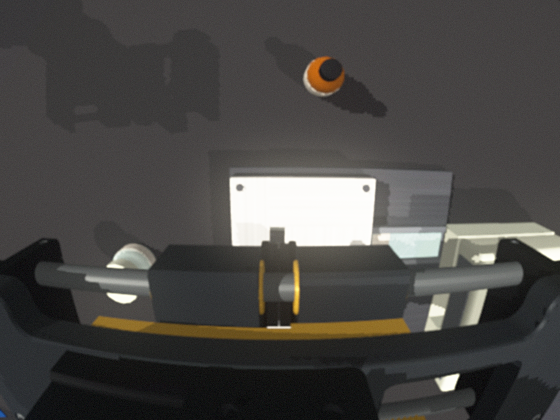

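The wrist view shows the shut fingers over the plate, the bottle at (325,75) well clear. Its gate and corner marks agree with the fit within about 2 mm. Next I lower the tool behind the knob.

>>> drive_tool(
  plan=[
    [0,45,0,0,0,0,0],
    [0,90,-1,0,0,0,0],
    [0,90,-1,0,0,0,0],
    [8,90,-1,0,0,0,0],
    [8,90,-1,0,0,0,0],
  ],
)

```text
time: 3.85
position: [0.4671, -0.1123, 0.0629]
tool_rot: [0.703, -0.079, 0.084, -0.702]
ft_force: [0.9, -0.6, 0.2]
grip_width: 0.0008
```

```bash
python3 -c "
from h import *
st([70,0,60])
for n in('top','side'):
  im=camera(n); cv2.imwrite('pics/%s2.png'%n,im)
  for m in mark_of(n,'knob')[:2]: print(n,m['conf'],(RL.T@(atz(n,m['location'],.067)[:2]-OL)*1000).round(1))
im=cv2.imread('pics/side2.png');cv2.imwrite('pics/c2.png',cv2.resize(im[170:290,150:310],None,fx=4.5,fy=4.5,interpolation=2))
"
```

```text
t 3.85 p [ 0.4671 -0.1123  0.0629] w 0.0008 q [-0.47  0.61  1.93  0.    0.6  -1.81]
loader mm [-13.7   0.6] 62.90892065039545 F loader [ 1.02 -0.38] 0.19
toolx yaw -13.29 tool y [ 0.0062 -0.0031 -1.    ]
shift [83.6  3.5 -0.6]
top 0.66 [23.3  2.5]
side 0.87 [ 17.7 -10.8]
```

View pics/c2.png

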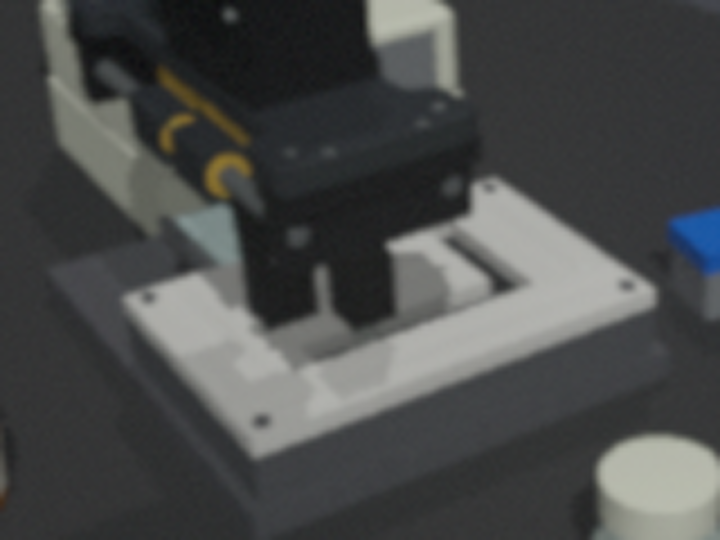

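The side crop shows the shut fingers behind the knob on its -x face with a gap, and nothing touching. Now I push.

>>> drive_tool(
  plan=[
    [8,2,0,0,0,0,0],
    [16,3,0,0,0,0,0],
    [24,3,0,0,0,0,0],
    [32,3,0,0,0,0,0],
    [40,3,0,0,0,0,0],
    [48,3,0,0,0,0,0],
    [56,3,0,0,0,0,0],
    [64,3,0,0,0,0,0],
    [70,3,0,0,0,0,0],
    [70,3,0,0,0,0,0],
  ],
)

```text
time: 5.05
position: [0.5337, -0.1282, 0.0576]
tool_rot: [0.702, -0.081, 0.083, -0.702]
ft_force: [-0.4, -0.5, -0.6]
grip_width: 0.0005
```

```bash
python3 -c "
from h import *
st([70,0,60])
for n in('top','side'):
  im=camera(n)
  for m in mark_of(n,'knob')[:2]: print(n,m['conf'],(RL.T@(atz(n,m['location'],.067)[:2]-OL)*1000).round(1))
"
```

```text
t 5.05 p [ 0.5337 -0.1282  0.0576] w 0.0005 q [-0.44  0.67  1.75  0.    0.71 -1.78]
loader mm [54.7  0.4] 57.55434568172385 F loader [-0.33 -0.56] -0.61
toolx yaw -13.36 tool y [ 2.3e-03 -8.0e-04 -1.0e+00]
shift [15.3 -2.4 -0.4]
side 0.74 [77.6 -1.5]
```

>>> drive_tool(
  plan=[
    [4,0,0,0,0,0,0],
    [8,0,0,0,0,0,0],
    [11,0,0,0,0,0,0],
    [13,0,0,0,0,0,0],
    [13,0,0,0,0,0,0],
  ],
)

```text
time: 5.75
position: [0.5451, -0.1307, 0.0575]
tool_rot: [0.702, -0.082, 0.082, -0.702]
ft_force: [-2.8, 0.1, 0.3]
grip_width: 0.0005
```

```bash
python3 -c "
from h import *
st([70,0,60])
for n in('top','side'):
  im=camera(n); cv2.imwrite('pics/%s3.png'%n,im)
  for m in mark_of(n,'knob')[:2]: print(n,m['conf'],(RL.T@(atz(n,m['location'],.067)[:2]-OL)*1000).round(1))
im=cv2.imread('pics/side3.png')
cv2.imwrite('pics/c3.png',cv2.resize(im[170:290,150:310],None,fx=4.5,fy=4.5,interpolation=2))
"
```

```text
t 5.75 p [ 0.5451 -0.1307  0.0575] w 0.0005 q [-0.43  0.68  1.72  0.    0.73 -1.77]
loader mm [66.5  0.6] 57.490790699399845 F loader [-2.78 -0.54] 0.35
toolx yaw -13.36 tool y [ 6.e-04 -1.e-04 -1.e+00]
shift [ 3.5 -2.5 -0.6]
side 0.97 [90.1  2.6]
```

View pics/c3.png

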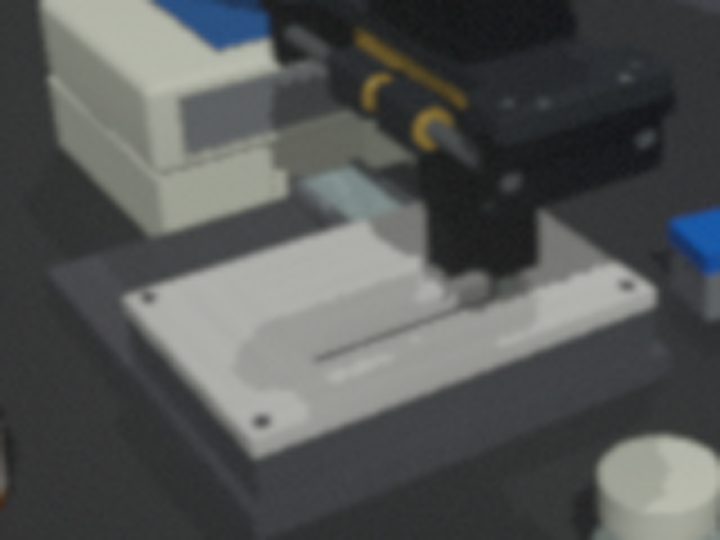

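>>> drive_tool(
  plan=[
    [1.5,0,0,0,0,0,0],
    [3,0,0,0,0,0,0],
    [3,0,0,0,0,0,0],
  ],
)

```text
time: 6.25
position: [0.5477, -0.1315, 0.0576]
tool_rot: [0.702, -0.082, 0.082, -0.702]
ft_force: [-1.1, -0.2, 0.7]
grip_width: 0.0002
```

```bash
python3 -c "
from h import *
st()"
```

```text
t 6.25 p [ 0.5477 -0.1315  0.0576] w 0.0002 q [-0.43  0.69  1.72 -0.    0.74 -1.77]
loader mm [69.2  0.4] 57.592288379043744 F loader [-1.02 -0.48] 0.7
toolx yaw -13.36 tool y [ 1.e-04 -1.e-04 -1.e+00]
```

>>> drive_tool(
  plan=[
    [1,0,0,0,0,0,0],
    [2,0,0,0,0,0,0],
    [2,0,0,0,0,0,0],
  ],
)

```text
time: 6.55
position: [0.5493, -0.1318, 0.0575]
tool_rot: [-0.702, 0.082, -0.082, 0.702]
ft_force: [-2.1, -0.5, 2.2]
grip_width: 0.0007
```

```bash
python3 -c "
from h import *
st()"
```

```text
t 6.55 p [ 0.5493 -0.1318  0.0575] w 0.0007 q [-0.43  0.69  1.71 -0.    0.74 -1.77]
loader mm [70.8  0.5] 57.53952727132318 F loader [-1.87 -1.  ] 2.18
toolx yaw -13.35 tool y [-6.e-04  1.e-04 -1.e+00]
```

>>> drive_tool(
  plan=[
    [1,0,0,0,0,0,0],
    [2,0,0,0,0,0,0],
    [2,0,0,0,0,0,0],
  ],
)

```text
time: 6.85
position: [0.5495, -0.1317, 0.0575]
tool_rot: [-0.702, 0.084, -0.081, 0.703]
ft_force: [-5.7, -0.5, 4.7]
grip_width: 0.0006
```

```bash
python3 -c "
from h import *
st()"
```

```text
t 6.85 p [ 0.5495 -0.1317  0.0575] w 0.0006 q [-0.43  0.69  1.71 -0.    0.75 -1.77]
loader mm [71.   0.7] 57.49033701012935 F loader [-5.4  -1.75] 4.65
toolx yaw -13.33 tool y [-0.0043  0.0013 -1.    ]
```

The force rose to 5 N with no further travel, so the knob is at the x stop. Next I back off and go round to its -y side.

>>> drive_tool(
  plan=[
    [-10,0,0,0,0,0,0],
    [-20,0,0,0,0,0,0],
    [-20,0,-22,0,0,0,0],
    [-20,0,-46,0,0,0,0],
    [-20,0,-46,0,0,0,0],
    [0,0,-46,0,0,0,0],
    [18,0,-46,0,0,0,0],
    [18,0,-46,0,0,0,0],
  ],
)

```text
time: 7.65
position: [0.5612, -0.1818, 0.0579]
tool_rot: [0.703, -0.08, 0.084, -0.702]
ft_force: [0.1, 0.7, 0.0]
grip_width: 0.0009
```

```bash
python3 -c "
from h import *
st([90,-30,60])
for n in('top','side'):
  im=camera(n); cv2.imwrite('pics/%s4.png'%n,im)
  for m in mark_of(n,'knob')[:2]: print(n,m['conf'],(RL.T@(atz(n,m['location'],.067)[:2]-OL)*1000).round(1))
im=cv2.imread('pics/side4.png')
cv2.imwrite('pics/c4.png',cv2.resize(im[170:290,150:310],None,fx=4.5,fy=4.5,interpolation=2))
"
```

```text
t 7.65 p [ 0.5612 -0.1818  0.0579] w 0.0009 q [-0.5   0.71  1.65  0.    0.78 -1.84]
loader mm [ 93.8 -45.4] 57.93590639839724 F loader [-0.09  0.7 ] 0.03
toolx yaw -13.34 tool y [ 0.0046 -0.002  -1.    ]
shift [-3.8 -2.1 15.4]
side 0.85 [96.9  7.9]
```

View pics/c4.png

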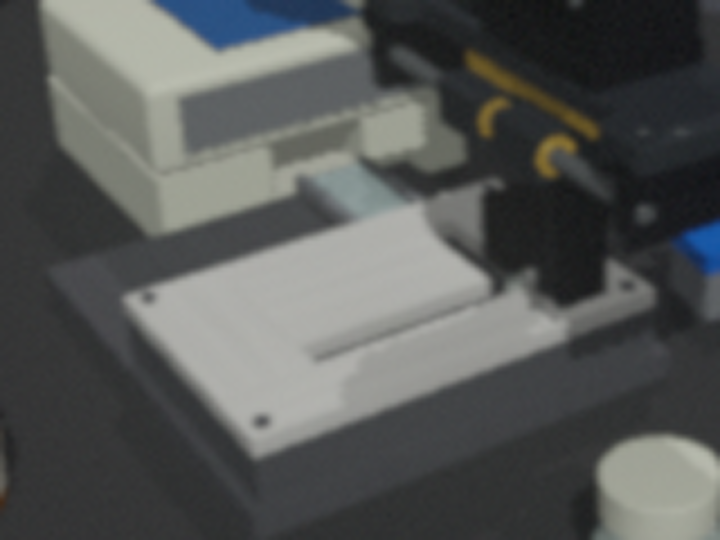

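The crop shows the tray lined up with the mouth, the knob at the corner and the fingers on its -y side with a gap. Now I push +y.

>>> drive_tool(
  plan=[
    [-2,0,8,0,0,0,0],
    [-2,0,16,0,0,0,0],
    [-2,0,22,0,0,0,0],
    [-2,0,28,0,0,0,0],
    [-2,0,35,0,0,0,0],
    [-2,0,42,0,0,0,0],
    [-2,0,49,0,0,0,0],
    [-2,0,56,0,0,0,0],
    [-2,0,62,0,0,0,0],
    [-2,0,62,0,0,0,0],
  ],
)

```text
time: 8.85
position: [0.5712, -0.1193, 0.0575]
tool_rot: [-0.702, 0.082, -0.082, 0.703]
ft_force: [-0.3, 0.9, 0.2]
grip_width: 0.0006
```

```bash
python3 -c "
from h import *
st()
for n in('top','side'):
  im=camera(n)
  for m in mark_of(n,'knob')[:2]: print(n,m['conf'],(RL.T@(atz(n,m['location'],.067)[:2]-OL)*1000).round(1))
"
```

```text
t 8.85 p [ 0.5712 -0.1193  0.0575] w 0.0006 q [-0.4   0.7   1.66  0.    0.77 -1.74]
loader mm [89.2 17.7] 57.53818074984697 F loader [-0.49  0.77] 0.21
toolx yaw -13.32 tool y [ 6.e-04  5.e-04 -1.e+00]
side 0.75 [91.5 41.8]
```

>>> drive_tool(
  plan=[
    [1,0,5,0,0,0,0],
    [1,0,9,0,0,0,0],
    [1,0,12,0,0,0,0],
    [1,0,14,0,0,0,0],
    [1,0,15,0,0,0,0],
    [1,0,15,0,0,0,0],
  ],
)

```text
time: 9.65
position: [0.5753, -0.1058, 0.0576]
tool_rot: [-0.702, 0.082, -0.082, 0.702]
ft_force: [-0.9, -0.4, 0.7]
grip_width: 0.0008
```

>>> drive_tool(
  plan=[
    [0,0,1,0,0,0,0],
    [0,0,2,0,0,0,0],
    [0,0,2,0,0,0,0],
  ],
)

```text
time: 9.95
position: [0.5757, -0.104, 0.0576]
tool_rot: [-0.702, 0.082, -0.082, 0.702]
ft_force: [-1.0, -1.5, 0.2]
grip_width: 0.0002
```

```bash
python3 -c "
from h import *
st()"
```

```text
t 9.95 p [ 0.5757 -0.104   0.0576] w 0.0002 q [-0.37  0.7   1.66  0.    0.78 -1.71]
loader mm [90.1 33.6] 57.55714050213616 F loader [-0.59 -1.72] 0.18
toolx yaw -13.36 tool y [ 1.e-04  0.e+00 -1.e+00]
```

>>> drive_tool(
  plan=[
    [0,0,1,0,0,0,0],
    [0,0,2,0,0,0,0],
    [0,0,2,0,0,0,0],
  ],
)

```text
time: 10.25
position: [0.5762, -0.102, 0.0575]
tool_rot: [-0.702, 0.082, -0.082, 0.702]
ft_force: [-0.1, 0.5, 0.1]
grip_width: 0.0007
```

>>> drive_tool(
  plan=[
    [0,0,1,0,0,0,0],
    [0,0,2,0,0,0,0],
    [0,0,2,0,0,0,0],
  ],
)

```text
time: 10.55
position: [0.5764, -0.1012, 0.0575]
tool_rot: [0.703, -0.082, 0.082, -0.702]
ft_force: [-2.1, -5.3, -0.6]
grip_width: 0.0002
```

```bash
python3 -c "
from h import *
st()"
```

```text
t 10.55 p [ 0.5764 -0.1012  0.0575] w 0.0002 q [-0.36  0.7   1.66 -0.    0.78 -1.7 ]
loader mm [90.1 36.5] 57.498390372413176 F loader [-0.83 -5.67] -0.58
toolx yaw -13.3 tool y [-4.0e-04 -1.8e-03 -1.0e+00]
```

One more nudge to confirm it is at the stop.

>>> drive_tool(
  plan=[
    [0,0,1,0,0,0,0],
    [0,0,2,0,0,0,0],
    [0,0,2,0,0,0,0],
  ],
)

```text
time: 10.85
position: [0.5765, -0.1009, 0.0574]
tool_rot: [0.704, -0.082, 0.081, -0.701]
ft_force: [-4.2, -10.5, -1.8]
grip_width: 0.0001
```

>>> drive_tool(
  plan=[
    [0,0,-10,0,0,0,0],
    [0,0,-25,0,0,0,0],
    [0,0,-40,0,0,0,0],
    [0,-40,-40,0,0,0,0],
    [0,-85,-60,0,0,0,0],
    [0,-110,-100,0,0,0,0],
    [-40,-120,-140,0,0,0,0],
    [-80,-120,-160,0,0,0,0],
    [-120,-120,-160,0,0,0,0],
    [-120,-120,-160,0,0,0,0],
  ],
)

```text
time: 11.85
position: [0.4165, -0.2236, 0.1769]
tool_rot: [-0.7, 0.086, -0.081, 0.704]
ft_force: [0.1, -0.6, 0.3]
grip_width: 0.0007
```

```bash
python3 -c "
from h import *
st()
for n in('top','side'):
  im=camera(n); cv2.imwrite('pics/%s5.png'%n,im)
  for t,z in dict(knob=.067,slot_end=.067,oil_bottle=0,stain_jar=0,slide_box=0).items():
   for m in mark_of(n,t)[:1]:
    w=atz(n,m['location'],z); print(n,t,m['conf'],w.round(4),(RL.T@(w[:2]-OL)*1000).round(1))
im=cv2.imread('pics/side5.png')
a=cv2.resize(im[150:290,140:310],None,fx=3,fy=3,interpolation=2)
b=cv2.resize(cv2.imread('pics/top5.png')[160:300,190:290],None,fx=3,fy=3,interpolation=2)
cv2.imwrite('pics/c5.png',np.hstack([a[:420],b[:420]])[:, :800])
"
```

```text
t 11.85 p [ 0.4165 -0.2236  0.1769] w 0.0007 q [-0.73  0.4   1.85 -0.    0.91 -2.06]
loader mm [ -37.3 -119.4] 176.896998715919 F loader [ 0.24 -0.6 ] 0.33
toolx yaw -13.59 tool y [-0.007   0.0062 -1.    ]
top knob 0.61 [ 0.4855 -0.1184  0.067 ] [ 5.6 -1.1]
top slot_end 0.7 [ 0.5787 -0.0761  0.067 ] [86.5 61.5]
top oil_bottle 0.7 [ 0.3527 -0.0379  0.    ] [-142.1   46.6]
top stain_jar 0.84 [ 0.4982 -0.2748  0.    ] [  54.  -150.5]
top slide_box 0.86 [ 0.694  -0.1745  0.    ] [221.4  -7.8]
side knob 0.96 [ 0.5974 -0.0688  0.067 ] [103.1  72.9]
side slot_end 0.67 [ 0.5714 -0.0887  0.067 ] [82.4 47.5]
side oil_bottle 0.7 [ 0.3529 -0.0404 -0.    ] [-141.4   44.3]
side stain_jar 0.79 [ 0.4887 -0.2815  0.    ] [  46.3 -159.1]
side slide_box 0.94 [ 0.7024 -0.1744  0.    ] [229.6  -5.7]
```

View pics/c5.png

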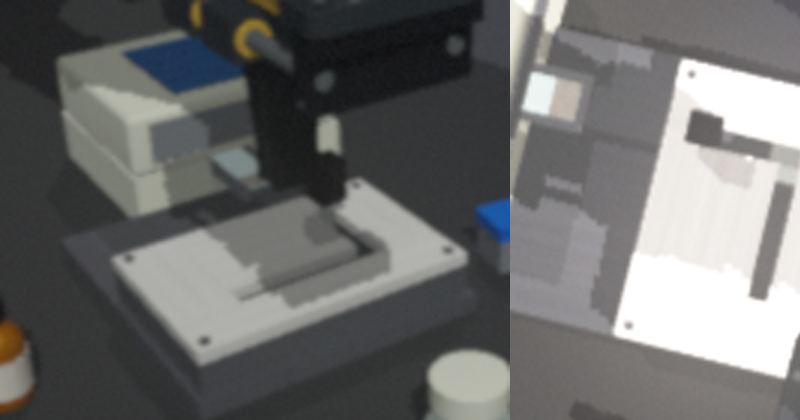

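```bash
python3 -c "
from h import *
im=cv2.imread('pics/top5.png'); g=cv2.cvtColor(im,6)
m=(g<75).astype(np.uint8); s=np.zeros_like(m); s[192:212,244:263]=m[192:212,244:263]
n,l,stt,c=cv2.connectedComponentsWithStats(s); print(stt,c)
for z in(.067,.082): print((RL.T@(atz('top',(255.0,202.3),z)[:2]-OL)*1000).round(1))
print('expect px',pix('top',np.r_[OL+RL@[.09,.057],.082]),pix('top',np.r_[OL+RL@[.09,.057],.067]))
"
```

```text
[[     0      0    560    420 235200]] [[279.5 209.5]]
[92.8 56.7]
[91.8 55.3]
expect px [253.89887702 203.02014519] [254.50899067 203.6682333 ]
```

```bash
python3 -c "
from h import *
print(hand_in()); st()"
```

```text
the job is handed in; nothing more can be done
None
the job is handed in; nothing more can be done
```

I pushed the knob with shut fingers along the long leg to the corner, then went round to its -y side and pushed it along the short leg to the end. The job was handed in at about 12 s.

**End stops:** At the corner the force rose to about 5 N with almost no further movement. At the end of the short leg it rose to about 11 N for 0.3 mm of movement.

**Final position:** After I backed off, the top picture put the knob at about x 92, y 56 mm in the loader's axes, against the expected 90, 57. That is within the roughly 2 mm accuracy of the calibration. The robot was clear of everything, with no contact force.

**Bystanders:** The marks for the bottle and slide box stayed within about 5 mm of their first readings. The jar's top-camera mark moved about 10 mm, but its side-camera mark moved only about 1.5 mm. No unexpected force showed at any reading, so I take that as network scatter.

**Disagreeing checks:** After the arm moved away, both networks placed the knob wrongly: the top one near the start of the slot, the side one at about 103, 73 mm, where the fingers partly hid it. I also tried to find the knob by a brightness threshold and it found nothing. I relied on the top picture, read by eye, and on the force stops instead.

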